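# Load and clamp a seven-cell honeycomb battery pack

### The job

Make up the seven-cell battery pack ready for tab welding: without lifting or toppling any cell, slide the three large cells that stand on the plate into the open round fixture beside the four already there, so that all seven stand upright as a honeycomb, one in the middle and six round it. Then swing the gate fully shut round them and, with it shut, fold the latch lever all the way in against the fixture. Leave the small cell and everything else on the bench where it is.

Things in the scene. Friction and masses are not known exactly. Their poses are not given: they have to be found in the camera images.
- fixture: the round fixture, fixed to the bench: a brown plate 10 mm thick (its own x from -180 to 80 mm, y from -125 to 125) with a white ring on it, bore radius 52, wall 7, top 50 mm above the bench. Origin on the ring's axis at bench height; x points from the loading side (bare plate, nearest the robot) to the closed back, y to the left. The ring's half at x above 0 is fixed, the other half is the gate
- ring_center (a point): the ring's axis at the plate's top, 10 mm above the bench. Four cells stand loosely round it at the start: two at the back, one on each side a little forward of its place; three more stand in front of it: one 75 to 95 mm before it near the middle, one each well to the left and right, 120 to 150 mm before it. In the finished honeycomb one cell is on this axis and six round it, their axes 33 to 35.5 mm from it
- gate_hinge (a point): the gate's upright hinge axis, at the left end of the fixed half: 63 mm along the fixture's +y from the ring's axis, 31 mm above the bench. The gate is the front half ring (bore radius 52 mm, wall 7, from 12 to 50 mm above the bench), bulging to the fixture's -x when shut
- gate (a joint): angle of the gate in rad: 0 fully shut (at its stop); grows as it swings out towards the loading side and on to the left (clockwise from above), up to 2.6; it starts 2.2 to 2.55 open. It stays where it is left (hinge friction 0.06 N m, 0.5 N at the ear)
- lever (a joint): angle of the steel latch lever on the gate's ear in rad: 0 fully folded, lying along the outside of the fixed half (towards the fixture's +x when the gate is shut); grows as it swings out clockwise seen from above, 1.57 straight out from the ear away from the hinge, up to 1.8; starts at 1.3 to 1.7. Upright axis; stays where it is left (friction 0.03 N m, 0.7 N near the tip)
- lever_pivot (a point): the lever's upright pivot on the gate's ear, 31 mm above the bench; with the gate shut at x = -6, y = -80 mm from the ring's axis in the fixture's frame
- lever_tip (a point): free tip of the lever, 51 mm from the pivot; the lever is a bar 6 mm thick, from 23 to 39 mm above the bench
- gate_ear (a point): middle of the push face of the flat clamp ear at the gate's free end, 133 mm from the hinge axis, 31 mm above the bench. The face is 23 mm wide and 30 mm high. Push it to swing the gate shut; with the gate shut it looks to the fixture's -x and lies at x = -12, y = -70 mm from the ring's axis
- cell1: a grey-sleeved D-size battery cell, an upright cylinder 33 mm in diameter, 61 mm tall, 0.12 to 0.2 kg, small steel button on top; origin at the centre of its underside, z along its axis. All seven are alike; which of them stand in the fixture and which on the plate in front changes. Friction on the plate 0.5 to 0.7
- cell2: a grey-sleeved D-size battery cell, an upright cylinder 33 mm in diameter, 61 mm tall, 0.12 to 0.2 kg, small steel button on top; origin at the centre of its underside, z along its axis. All seven are alike; which of them stand in the fixture and which on the plate in front changes. Friction on the plate 0.5 to 0.7
- cell3: a grey-sleeved D-size battery cell, an upright cylinder 33 mm in diameter, 61 mm tall, 0.12 to 0.2 kg, small steel button on top; origin at the centre of its underside, z along its axis. All seven are alike; which of them stand in the fixture and which on the plate in front changes. Friction on the plate 0.5 to 0.7
- cell4: a grey-sleeved D-size battery cell, an upright cylinder 33 mm in diameter, 61 mm tall, 0.12 to 0.2 kg, small steel button on top; origin at the centre of its underside, z along its axis. All seven are alike; which of them stand in the fixture and which on the plate in front changes. Friction on the plate 0.5 to 0.7
- cell5: a grey-sleeved D-size battery cell, an upright cylinder 33 mm in diameter, 61 mm tall, 0.12 to 0.2 kg, small steel button on top; origin at the centre of its underside, z along its axis. All seven are alike; which of them stand in the fixture and which on the plate in front changes. Friction on the plate 0.5 to 0.7
- cell6: a grey-sleeved D-size battery cell, an upright cylinder 33 mm in diameter, 61 mm tall, 0.12 to 0.2 kg, small steel button on top; origin at the centre of its underside, z along its axis. All seven are alike; which of them stand in the fixture and which on the plate in front changes. Friction on the plate 0.5 to 0.7
- cell7: a grey-sleeved D-size battery cell, an upright cylinder 33 mm in diameter, 61 mm tall, 0.12 to 0.2 kg, small steel button on top; origin at the centre of its underside, z along its axis. All seven are alike; which of them stand in the fixture and which on the plate in front changes. Friction on the plate 0.5 to 0.7
- small_cell: a smaller C-size cell of the same look, 26 mm in diameter and 50 mm tall, standing on the plate behind the hinge; not part of the pack. Origin at the centre of its underside
- solder_spool: a spool of solder wire standing on the bench beyond the fixture, 58 mm across, 52 mm tall. Origin at the centre of its underside
- spare_spool: a smaller spool of solder wire, 52 mm across, 45 mm tall, on the bench to the left beyond the gate. Origin at the centre of its underside
- strip_reel: a flat reel of nickel strip lying on the bench beyond the fixture, 80 mm across, 9 mm thick. Origin at the centre of its underside
- flux_bottle: a white flux bottle standing on the bench to the right of the fixture, 34 mm across, 72 mm tall. Origin at the centre of its underside
- screwdriver: a screwdriver 170 mm long lying on the bench to the right of the plate. Origin near its middle, at the underside
- paste_jar: a low white jar with a black lid, 48 mm across, 32 mm tall, on the bench far to the left. Origin at the centre of its underside

How it is judged:
By the outcome, as a careful person would: the job done as asked, in the order asked, and still so for the second after the job is handed in, with the robot touching nothing.
It also fails if it takes over 61 s, if anything falls off the work surface, if the arm or the gripper's body presses on something with over 40 N, if the wrist force passes 120 N, or if a joint passes its speed limit or range.

### The arm

A 6-joint arm with a two-finger parallel gripper is mounted at the origin on the work surface. World frame = base frame: x ahead of the robot, y to its left, z up, the work surface at z = 0. Lengths are in m, angles in rad, forces in N, time in s.
With the tool pointing down it reaches from about 0.3 to 0.875 m from the base axis. Payload 6.4 kg.
Tool frame: the origin (TCP) lies at the centre of the arm's flange, where the gripper is bolted on; the fingertips stand 173 mm ahead of it and the grasp point (between the pads) lies 155 mm ahead of it; z points along the fingers, y is the line along which they close (so a half turn about z gives the same grasp; the last joint's range is limited). The gripper opens to 85 mm and grips with 20 to 120 N. Pads are 22 mm wide; open, the fingers measure 114 mm over their backs; the gripper's body (76 mm by 85 mm) begins 54 mm behind the grasp point. The pads swing forward as they close: fully open they stand 13 mm farther back than shut.
Start: joints at [0.9, 0.181, 1.607, -0, 1.354, -0.206], TCP at [0.258, 0.514, 0.405] pointing down, gripper open.
Joint ranges: [-2.99, 2.99], [-0.89, 2.07], [0.3, 2.58], [-1.14, 4.28], [0, 2.63], [-3.12, 3.12]. Speed limits (rad/s): [2.57, 2.57, 3.01, 3.14, 3.14, 3.14].

### API

Orientations are given as a unit quaternion [w, x, y, z].
In Python, from plant import r, eyes gives the robot as it stands. The module is installed in compiled form; this text tells all that it offers.
- The arm moves only by the shell command python3 -m jog 'ROWS' [FORCE]. ROWS is JSON, a list of rows, each an object with "rotation": the turn, a rotation vector about the tool's x, y, z in degrees, a list of three; "delta_pos": the shift along the tool's x, y, z in mm, a list of three; "fingers": the opening, from -1 (shut) to 1 (fully open). A call has 1 to 10 rows; each row shifts and turns the commanded pose from where the row before left it, along the tool's axes as they then stand; what a row does not reach is not made up. A row lasts 1/8 s, in which the tool goes at most 62.5 mm and 10.7 degrees, less where a joint would pass 70% of its speed; a pose out of reach is approached as far as the arm can. A call with a gripper value outside its range is refused whole. The fingers move at their own pace and stop on an object; FORCE is the grip in N (left out, the last holds). Time passes only in rows, so rows that do not move let the fingers close. It gives the time, the measured TCP pose, the force, the opening and the grip force at its end, in the units of the state.
- r.get_state(): the state, without advancing time (a new reading comes with each control period).
- eyes.camera(name): name is "side" or "top" or "wrist"; returns a dict with "img" (400x640x3 uint8, red, green, blue), "camera_matrix" (3x3 intrinsics, pixels), "k1" (the pictures are not rectified: a ray, as slopes to the right and down, at radius r is drawn at 1 + k1 r^2 times it, then the intrinsics apply), "rvec" (rotation vector, rad) and "tvec" (3), from world to camera coordinates, as OpenCV has them. Camera axes: x right, y down, z forward; pixel columns grow to the right and rows downward; lengths in m; the calibration is good to about 2 mm. A picture is of the moment at which its call begins. There is no depth.
- r.hand_in(): hands the job in; it is judged then, once.
The state is a dict: "t": time; "joints": joint angles; "joint_vel": joint speeds; "effort": joint torques, N m; "position": TCP position; "tool_rot": TCP orientation; "ft_force": force on the tool from outside, world axes, zero at the start; "ft_torque": the same for the moment, N m; "opening": finger opening in m; "grasp_force": force on a finger pad.
Only numpy, scipy, OpenCV 4.12 (cv2) and the standard library are available. Lean on these libraries where they do the work, as an engineer would, in place of code of your own. Each camera call takes 0.05 s, during which the arm holds its last target. There are 200 camera calls.

## Working session

There is one attempt and no reset: what is moved stays moved. The work goes in short steps, Python scripts to look and compute and a shell command to move; the robot and the scene stay as the last step left them, time stands still between calls to the robot, and variables do not carry over. Pictures are saved under pics/ and viewed, at most 13 in all, crops included, and the job is handed in when it is done.

```bash
mkdir -p pics; cat > h.py <<'E'
import numpy as np, cv2
from plant import r, eyes
def cam(n):
    c=eyes.camera(n); c['R']=cv2.Rodrigues(np.array(c['rvec'],float))[0]; c['K']=np.array(c['camera_matrix'],float); c['t']=np.array(c['tvec'],float).ravel(); return c
def ray(c,u,v):
    K=c['K']; d=np.array([(u-K[0,2])/K[0,0],(v-K[1,2])/K[1,1]]); s=d.copy()
    for _ in range(20): s=d/(1+c['k1']*(s@s))
    return -c['R'].T@c['t'], c['R'].T@np.array([s[0],s[1],1])
def onz(c,u,v,z):
    o,d=ray(c,u,v); return o+d*(z-o[2])/d[2]
def proj(c,p):
    q=c['R']@np.array(p,float)+c['t']; s=q[:2]/q[2]; s=s*(1+c['k1']*(s@s)); K=c['K']
    return np.array([K[0,0]*s[0]+K[0,2],K[1,1]*s[1]+K[1,2]])
def save(c,n,box=None,k=1):
    im=c['img'][:,:,::-1]
    if box: im=im[box[1]:box[3],box[0]:box[2]]
    cv2.imwrite('pics/'+n+'.png',cv2.resize(im,None,fx=k,fy=k,interpolation=cv2.INTER_CUBIC))
E
python3 - <<'E'
from h import *
for n in('top','side'):
    c=cam(n); save(c,n+'0'); print(n,-c['R'].T@c['t'],c['R'][2],c['K'][0],c['k1'])
s=r.get_state();print(s)
E
```

```text
top [0.45715079 0.09704625 1.00221681] [ 0.14613832  0.02324429 -0.98899105] [361.11049423   0.         320.26294875] -0.053224942005088774
side [ 0.30238147 -0.26671139  0.67892599] [ 0.39840616  0.44669908 -0.80108206] [382.8471584    0.         321.98737374] -0.025678305181074543
{'t': 0.1, 'joints': array([ 8.99720876e-01,  1.81519636e-01,  1.60790222e+00, -3.57472242e-05,
        1.35378846e+00, -2.06283848e-01]), 'joint_vel': array([-0.00078544,  0.00149152, -0.00205743, -0.00017011,  0.00026135,
        0.00116781]), 'effort': array([ 1.93339606e-04, -4.45870936e+01, -3.52237058e+01, -4.87024372e-04,
        4.12652837e-03, -6.62461957e-06]), 'position': array([0.25757659, 0.51383436, 0.40384707]), 'tool_rot': array([-3.27748374e-04,  2.30305744e-01,  9.73117983e-01, -7.39659333e-04]), 'ft_force': array([ 0.198262  ,  0.47536046, -0.58247777]), 'ft_torque': array([ 0.02083658, -0.00018918, -0.06017683]), 'grasp_force': 0.0, 'opening': 0.08571265919747681}
```

View pics/top0.png

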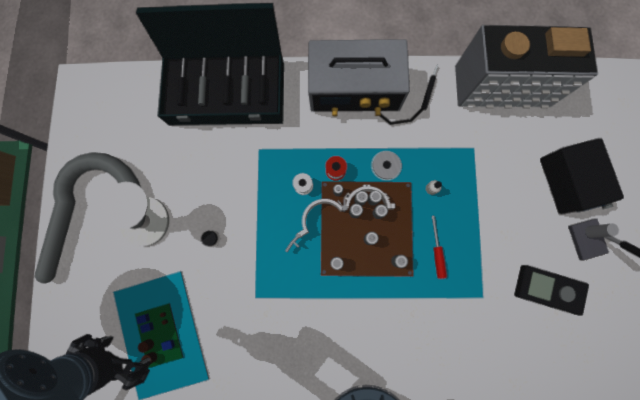

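The top view shows the plate at px (320–412, 182–276) with the gate open to the left. There are four cells near (355–382, 196–210) and three in front at (372,238), (337,263) and (401,261). Next I'll enlarge it.

```bash
python3 - <<'E'
from h import *
c=cam('top'); save(c,'top1',(280,145,460,285),4.4)
c=cam('side'); save(c,'side1',None,1.25)
E
```

```text
(no output)
```

View pics/top1.png

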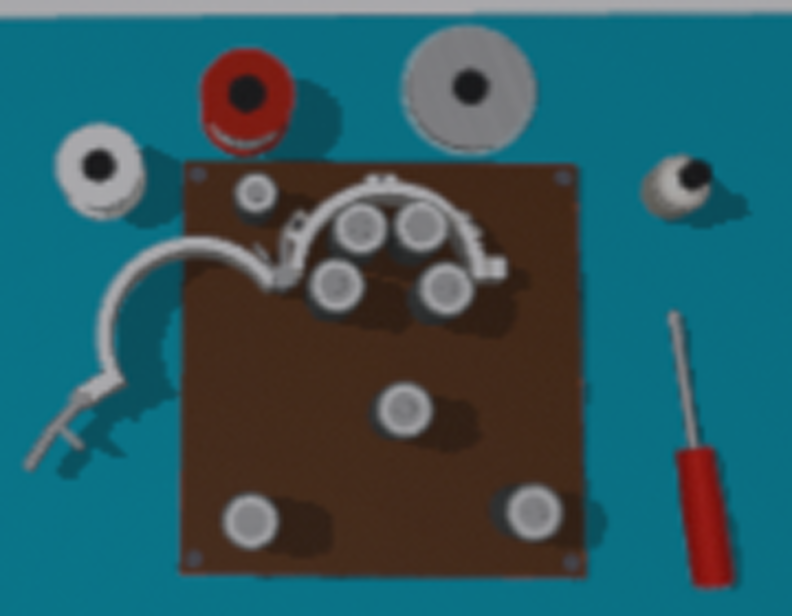

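View pics/side1.png

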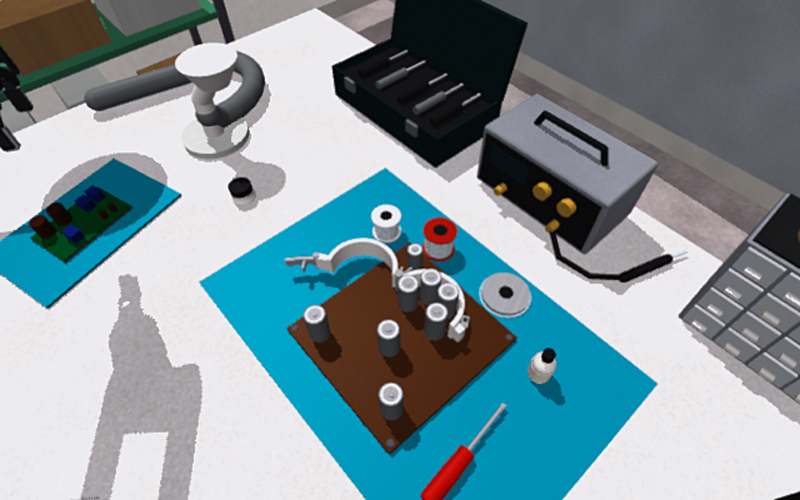

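The crops show all the cells, the gate and the lever sharply. Next I'll compute positions from the crop's brown plate outline and the bright cell-top discs.

```bash
cat >> h.py <<'E'
def fixture(c):
    hsv=cv2.cvtColor(c['img'],cv2.COLOR_RGB2HSV)
    m=((hsv[...,0]<20)&(hsv[...,1]>90)&(hsv[...,2]<110)).astype(np.uint8)
    m[:140]=0;m[290:]=0;m[:,:290]=0;m[:,425:]=0
    ct=max(cv2.findContours(m,0,2)[0],key=cv2.contourArea)
    P=np.array([onz(c,u,v,.01)[:2] for u,v in cv2.boxPoints(cv2.minAreaRect(cv2.convexHull(ct)))])
    return P
def world(F,p):
    a=F[2]; R=np.array([[np.cos(a),-np.sin(a)],[np.sin(a),np.cos(a)]]); return F[:2]+R@np.array(p)/1000
def fix(F,w):
    a=F[2]; R=np.array([[np.cos(a),-np.sin(a)],[np.sin(a),np.cos(a)]]); return R.T@(np.array(w)[:2]-F[:2])*1000
E
python3 - <<'E'
from h import *
c=cam('top'); np.set_printoptions(precision=4,suppress=True)
P=fixture(c);print(P)
for i in range(4):print(np.linalg.norm(P[i]-P[i-1]))
X=np.array([onz(c,280+u/4.4,145+v/4.4,.01)[:2] for u,v in[(183,163),(579,165),(586,578),(180,575)]]);print(X)
ctr=X.mean(0); d=(X[0]+X[1]-X[2]-X[3]); a=np.arctan2(d[1],d[0]); d2=X[0]+X[3]-X[1]-X[2]; a2=np.arctan2(-d2[0],d2[1]);print(a,a2)
a=(a+a2)/2
o=ctr+np.array([np.cos(a),np.sin(a)])*.05; F=np.array([*o,a]);print('F',F)
for n,z,l in[('cell',.071,[(360,228),(421,226),(336,285),(446,289),(404,410),(250,521),(533,512)]),('small',.06,[(257,193)]),('ear/lever',.045,[(283,275),(100,385),(83,395),(28,467),(490,268)])]:
  for u,v in l:
    w=onz(c,280+u/4.4,145+v/4.4,z); print(n,w[:2],fix(F,w))
E
```

```text
[[ 0.6589  0.1154]
 [ 0.6576 -0.1361]
 [ 0.4022 -0.1268]
 [ 0.4029  0.116 ]]
0.2560078350167637
0.25148737219053435
0.25550995370920787
0.24271312112655055
[[ 0.6588  0.1166]
 [ 0.6561 -0.1349]
 [ 0.3986 -0.1298]
 [ 0.4011  0.1189]]
-0.014288623472693458 -0.01038867951660935
F [ 0.5787 -0.0079 -0.0123]
cell [0.6065 0.0105] [27.6586 18.8105]
cell [ 0.6076 -0.0256] [ 29.1227 -17.3038]
cell [0.5726 0.0253] [-6.4787 33.1393]
cell [ 0.5699 -0.0394] [ -8.3562 -31.5893]
cell [ 0.499  -0.0132] [-79.5833  -6.2404]
cell [0.4353 0.077 ] [-144.3993   83.1651]
cell [ 0.4399 -0.0865] [-137.7797  -80.2867]
small [0.63   0.0711] [50.3326 79.6051]
ear/lever [0.5821 0.0553] [ 2.6327 63.2775]
ear/lever [0.5157 0.1662] [-65.0684 173.2937]
ear/lever [0.5097 0.1764] [-71.186  183.4422]
ear/lever [0.4667 0.2091] [-114.598   215.6553]
ear/lever [ 0.5858 -0.0702] [  7.868  -62.2031]
```

Measured: fixture origin is about (0.579, -0.008) m with yaw -0.7°. The sides check against 250×260, and the cells match the described layout. The front left and right cells lie on the radial lines of their final places, so I'll push each one straight in with the fingers part-open as a notch, middle cell first.

```bash
cat >> h.py <<'E'
F=np.array([.5787,-.0079,-.0123])
from scipy.spatial.transform import Rotation as Ro
def go(x,y,z,phi):
    """fixture mm, TCP height mm, push direction deg in fixture (tool x opposite): print jog shift in present tool axes"""
    s=r.get_state(); q=np.array(s['tool_rot']); R=Ro.from_quat(q[[1,2,3,0]]).as_matrix()
    p=np.array(s['position']); w=np.append(world(F,(x,y)),z/1000)
    yaw=np.degrees(np.arctan2(R[1,0],R[0,0])); f=phi+180+np.degrees(F[2])
    dy=(f-yaw+180)%360-180
    a=np.radians(f); N=np.array([[np.cos(a),np.sin(a),0],[np.sin(a),-np.cos(a),0],[0,0,-1]])
    print('t',round(s['t'],2),'at',fix(F,p).round(1),round(p[2]*1000,1),'rotz first',round(-dy,1),'then shift',(N.T@(w-p)*1000).round(1),'shift now',(R.T@(w-p)*1000).round(1),'f',np.array(s['ft_force']).round(1),'open',round(s['opening'],4),'j',np.array(s['joints']).round(2))
E
python3 -m jog '[{"rotation":[0,0,-10],"delta_pos":[0,0,50],"fingers":-0.67},{"rotation":[0,0,-10],"delta_pos":[0,0,50],"fingers":-0.67},{"rotation":[0,0,-10.4],"delta_pos":[0,0,0],"fingers":-0.67}]' 40
python3 -c "
from h import *
go(-124.5,-9.7,188,4.5)"
```

```text
t: 0.62
position: [0.2564, 0.5123, 0.2995]
tool_rot: [-0.003, -0.036, 0.999, -0.004]
ft_force: [0.6, -0.1, 0.6]
opening: 0.0323
grasp_force: 0.0
t 0.62 at [-328.7  516.2] 299.5 rotz first 0.3 then shift [-162.3 -540.3  111.5] shift now [-160.1 -540.3  114.3] f [ 0.6 -0.1  0.6] open 0.0323 j [ 0.9   0.29  1.7  -0.    1.16 -0.74]
```

```bash
python3 -m jog '[{"rotation":[0,0,0],"delta_pos":[-16,-54,0],"fingers":-0.67},{"rotation":[0,0,0],"delta_pos":[-16,-54,0],"fingers":-0.67},{"rotation":[0,0,0],"delta_pos":[-16,-54,0],"fingers":-0.67},{"rotation":[0,0,0],"delta_pos":[-16,-54,0],"fingers":-0.67},{"rotation":[0,0,0],"delta_pos":[-16,-54,0],"fingers":-0.67},{"rotation":[0,0,0],"delta_pos":[-16,-54,0],"fingers":-0.67},{"rotation":[0,0,0],"delta_pos":[-16,-54,0],"fingers":-0.67},{"rotation":[0,0,0],"delta_pos":[-16,-54,0],"fingers":-0.67},{"rotation":[0,0,0],"delta_pos":[-16,-54,0],"fingers":-0.67},{"rotation":[0,0,0],"delta_pos":[-16,-54,0],"fingers":-0.67}]'
python3 -c "
from h import *
go(-124.5,-9.7,188,4.5)"
```

```text
t: 1.88
position: [0.4533, -0.0162, 0.3049]
tool_rot: [0.0, -0.033, 0.999, -0.0]
ft_force: [0.8, 1.6, -0.3]
opening: 0.014
grasp_force: 0.0
t 1.88 at [-125.3   -9.9] 304.9 rotz first -0.0 then shift [-8.000e-01  1.000e-01  1.169e+02] shift now [-7.000e-01  1.000e-01  1.169e+02] f [ 0.8  1.6 -0.3] open 0.014 j [-0.3   0.03  1.99  0.    1.12 -1.93]
```

```bash
python3 -m jog '[{"rotation":[0,0,0],"delta_pos":[0,0,50],"fingers":-0.67},{"rotation":[0,0,0],"delta_pos":[0,0,40],"fingers":-0.67},{"rotation":[0,0,0],"delta_pos":[0,0,24],"fingers":-0.67},{"rotation":[0,0,0],"delta_pos":[0,0,3],"fingers":-0.67},{"rotation":[0,0,0],"delta_pos":[0,0,0],"fingers":-0.67}]'
python3 -c "
from h import *
go(-124.5,-9.7,188,4.5)
c=cam('side');save(c,'side2',(220,160,480,370),2.8)
"
```

```text
t: 2.5
position: [0.4533, -0.0144, 0.1883]
tool_rot: [0.0, -0.033, 0.999, -0.0]
ft_force: [0.6, 0.2, 1.4]
opening: 0.0141
grasp_force: 0.0
t 2.5 at [-125.3   -8. ] 188.3 rotz first -0.0 then shift [-0.7 -1.8  0.3] shift now [-0.7 -1.8  0.3] f [0.6 0.2 1.4] open 0.0141 j [-0.29  0.25  2.04 -0.    0.85 -1.93]
```

View pics/side2.png

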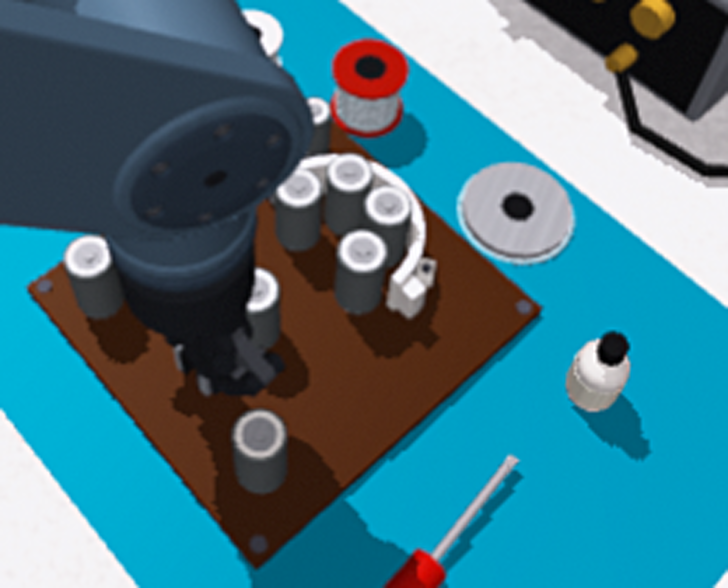

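The gripper is down behind the middle cell and clear of everything. Next I'll push it part-way.

```bash
python3 -m jog '[{"rotation":[0,0,0],"delta_pos":[-8,-1.8,0],"fingers":-0.67},{"rotation":[0,0,0],"delta_pos":[-6,0,0],"fingers":-0.67},{"rotation":[0,0,0],"delta_pos":[-6,0,0],"fingers":-0.67},{"rotation":[0,0,0],"delta_pos":[-7,0,0],"fingers":-0.67},{"rotation":[0,0,0],"delta_pos":[-7,0,0],"fingers":-0.67},{"rotation":[0,0,0],"delta_pos":[-7,0,0],"fingers":-0.67},{"rotation":[0,0,0],"delta_pos":[-7,0,0],"fingers":-0.67},{"rotation":[0,0,0],"delta_pos":[-7,0,0],"fingers":-0.67},{"rotation":[0,0,0],"delta_pos":[-7,0,0],"fingers":-0.67},{"rotation":[0,0,0],"delta_pos":[0,0,0],"fingers":-0.67}]'
python3 -c "
from h import *
go(-27,0,188,4.5)
c=cam('top');save(c,'top3',(310,170,430,290),4.8)
c=cam('side');cv2.imwrite('pics/s3.png',c['img'][160:370,220:480,::-1])
a=cv2.imread('pics/top3.png');b=cv2.resize(cv2.imread('pics/s3.png'),(220,178))
"
```

```text
t: 3.8
position: [0.5155, -0.0121, 0.1878]
tool_rot: [0.0, -0.033, 0.999, -0.0]
ft_force: [0.3, -0.1, 0.9]
opening: 0.0141
grasp_force: 0.0
t 3.8 at [-63.1  -4.9] 187.8 rotz first -0.0 then shift [-36.4   2.1  -0.2] shift now [-36.4   2.1  -0.2] f [ 0.3 -0.1  0.9] open 0.0141 j [-0.25  0.36  1.89  0.    0.89 -1.89]
```

View pics/top3.png

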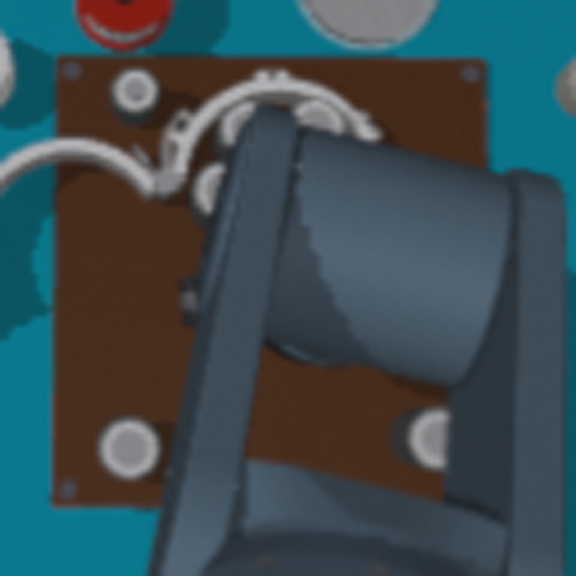

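The arm hides the middle from the top camera, but the front left and right cells are undisturbed. I'll continue the push and watch the force.

```bash
python3 -m jog '[{"rotation":[0,0,0],"delta_pos":[-6,1,0],"fingers":-0.67},{"rotation":[0,0,0],"delta_pos":[-6,1,0],"fingers":-0.67},{"rotation":[0,0,0],"delta_pos":[-5,0,0],"fingers":-0.67},{"rotation":[0,0,0],"delta_pos":[-5,0,0],"fingers":-0.67},{"rotation":[0,0,0],"delta_pos":[-4,0,0],"fingers":-0.67},{"rotation":[0,0,0],"delta_pos":[-4,0,0],"fingers":-0.67},{"rotation":[0,0,0],"delta_pos":[0,0,0],"fingers":-0.67}]'
python3 -c "
from h import *
go(-27,0,188,4.5)
c=cam('side');save(c,'side4',(220,160,480,370),2.8)
"
```

```text
t: 4.78
position: [0.545, -0.0081, 0.1877]
tool_rot: [0.0, -0.033, 0.999, -0.0]
ft_force: [-0.8, -0.3, -0.1]
opening: 0.0141
grasp_force: 0.0
t 4.78 at [-33.7  -0.6] 187.7 rotz first -0.0 then shift [-6.8  0.  -0.3] shift now [-6.8  0.1 -0.3] f [-0.8 -0.3 -0.1] open 0.0141 j [-0.23  0.41  1.81  0.    0.91 -1.87]
```

View pics/side4.png

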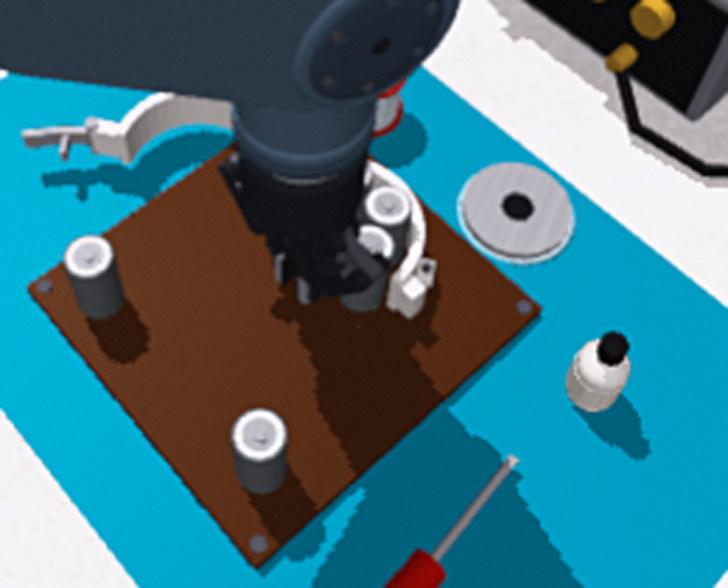

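The right side cell has seated back and all cells are upright. I'll finish the push, then back off, rise and turn for the left cell.

```bash
python3 -m jog '[{"rotation":[0,0,0],"delta_pos":[-3,0,0],"fingers":-0.67},{"rotation":[0,0,0],"delta_pos":[-2,0,0],"fingers":-0.67},{"rotation":[0,0,0],"delta_pos":[-2,0,0],"fingers":-0.67},{"rotation":[0,0,0],"delta_pos":[0,0,0],"fingers":-0.67}]'
python3 -m jog '[{"rotation":[0,0,0],"delta_pos":[10,0,0],"fingers":-0.67},{"rotation":[0,0,0],"delta_pos":[25,0,0],"fingers":-0.67},{"rotation":[0,0,0],"delta_pos":[30,0,-20],"fingers":-0.67},{"rotation":[0,0,0],"delta_pos":[30,30,-50],"fingers":-0.67},{"rotation":[0,0,0],"delta_pos":[30,40,-20],"fingers":-0.67},{"rotation":[0,0,0],"delta_pos":[30,30,0],"fingers":-0.67},{"rotation":[0,0,10],"delta_pos":[0,0,0],"fingers":-0.67},{"rotation":[0,0,10],"delta_pos":[0,0,0],"fingers":-0.67},{"rotation":[0,0,10],"delta_pos":[0,0,0],"fingers":-0.67},{"rotation":[0,0,4.5],"delta_pos":[0,0,0],"fingers":-0.67}]'
cat >> h.py <<'E'
def tops(c,box=(320,180,412,276)):
    """bright button-ringed cell tops -> fixture mm"""
    g=c['img'].min(2); hsv=cv2.cvtColor(c['img'],cv2.COLOR_RGB2HSV)
    x0,y0,x1,y1=box; k=6
    G=cv2.GaussianBlur(cv2.resize(c['img'][y0:y1,x0:x1].mean(2).astype(np.uint8),None,fx=k,fy=k,interpolation=cv2.INTER_CUBIC),(5,5),0)
    C=cv2.HoughCircles(G,cv2.HOUGH_GRADIENT,1,25,param1=90,param2=14,minRadius=28,maxRadius=46)
    for u,v,q in ([] if C is None else C[0]):
        print(fix(F,onz(c,x0+(u+.5)/k-.5,y0+(v+.5)/k-.5,.071)).round(1),round(q/k,1),end=' ')
    print()
E
python3 -c "
from h import *
go(-183.4,105.6,188,-29.9)
c=cam('top');save(c,'top5',(310,170,430,290),4.8);tops(c)
"
```

```text
t: 5.32
position: [0.5516, -0.0076, 0.1876]
tool_rot: [-0.0, -0.033, 0.999, 0.0]
ft_force: [-2.4, -1.1, 1.9]
opening: 0.0137
grasp_force: 0.5
t: 6.58
position: [0.3917, 0.0808, 0.2755]
tool_rot: [0.001, 0.267, 0.964, 0.0]
ft_force: [-0.6, 0.1, 0.2]
opening: 0.0143
grasp_force: 0.0
t 6.58 at [-188.1   86.4] 275.5 rotz first -0.3 then shift [ 5.5 19.  87.5] shift now [ 5.8 18.9 87.5] f [-0.6  0.1  0.2] open 0.0143 j [-0.1  -0.05  2.14  0.    1.05 -1.13]
[-143.    83.5] 5.7 [-136.5  -80. ] 6.1 [-1.6  1.6] 5.7 [-2.8 34.9] 5.8 [ -2.7 -31.2] 5.7 [ 31.3 -15.6] 6.2 [28.9 18.7] 5.5 [ 20.8 -22.8] 7.0
```

View pics/top5.png

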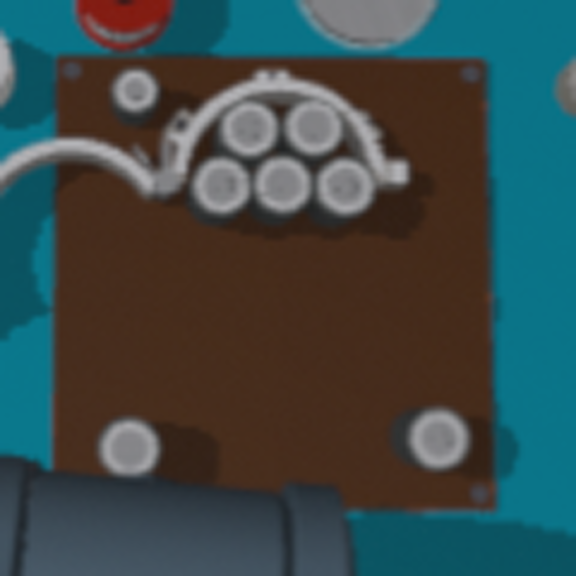

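All five are upright in honeycomb positions: the middle cell is at px (283,184) of the crop, the sides at (220,184) and (346,185), and the backs at (249,128) and (315,127). Symmetry puts the ring's axis about 1.2 mm further left than my estimate, so I'll correct that and take the left cell.

```bash
sed -i 's/-.0079,-.0123/-.0067,-.0123/' h.py
python3 -c "
from h import *
go(-182.5,104.7,188,-29.8)"
python3 -m jog '[{"rotation":[0,0,0],"delta_pos":[5,19,0],"fingers":-0.67},{"rotation":[0,0,0],"delta_pos":[0,0,40],"fingers":-0.67},{"rotation":[0,0,0],"delta_pos":[0,0,40],"fingers":-0.67},{"rotation":[0,0,0],"delta_pos":[0,0,7.5],"fingers":-0.67},{"rotation":[0,0,0],"delta_pos":[0,0,0],"fingers":-0.67}]'
python3 -c "
from h import *
go(-53,30.6,188,-29.8)"
```

```text
t 6.62 at [-188.1   85.1] 275.5 rotz first -0.6 then shift [ 4.9 19.7 87.5] shift now [ 5.2 19.6 87.5] f [ 0.1 -0.6 -0.3] open 0.0142 j [-0.1  -0.05  2.14  0.    1.05 -1.12]
t: 7.25
position: [0.3974, 0.0995, 0.1882]
tool_rot: [-0.0, 0.265, 0.964, 0.0]
ft_force: [-0.3, 0.2, 0.9]
opening: 0.0139
grasp_force: 0.0
t 7.25 at [-182.6  104. ] 188.2 rotz first -0.2 then shift [-148.9    0.7    0.2] shift now [-148.9    1.2    0.2] f [-0.3  0.2  0.9] open 0.0139 j [-0.05  0.17  2.15  0.    0.83 -1.08]
```

```bash
python3 -m jog '[{"rotation":[0,0,0],"delta_pos":[-8,1,0],"fingers":-0.67},{"rotation":[0,0,0],"delta_pos":[-6,0,0],"fingers":-0.67},{"rotation":[0,0,0],"delta_pos":[-6,0,0],"fingers":-0.67},{"rotation":[0,0,0],"delta_pos":[-8,0,0],"fingers":-0.67},{"rotation":[0,0,0],"delta_pos":[-9,0,0],"fingers":-0.67},{"rotation":[0,0,0],"delta_pos":[-9,0,0],"fingers":-0.67},{"rotation":[0,0,0],"delta_pos":[-9,0,0],"fingers":-0.67},{"rotation":[0,0,0],"delta_pos":[-9,0,0],"fingers":-0.67},{"rotation":[0,0,0],"delta_pos":[-9,0,0],"fingers":-0.67},{"rotation":[0,0,0],"delta_pos":[-9,0,0],"fingers":-0.67}]'
python3 -m jog '[{"rotation":[0,0,0],"delta_pos":[-9,0,0],"fingers":-0.67},{"rotation":[0,0,0],"delta_pos":[-9,0,0],"fingers":-0.67},{"rotation":[0,0,0],"delta_pos":[-9,0,0],"fingers":-0.67},{"rotation":[0,0,0],"delta_pos":[-9,0,0],"fingers":-0.67},{"rotation":[0,0,0],"delta_pos":[-8,0,0],"fingers":-0.67},{"rotation":[0,0,0],"delta_pos":[-8,0,0],"fingers":-0.67},{"rotation":[0,0,0],"delta_pos":[0,0,0],"fingers":-0.67}]'
python3 -c "
from h import *
go(-53,30.6,188,-29.8)"
```

```text
t: 8.5
position: [0.4688, 0.0582, 0.1878]
tool_rot: [-0.0, 0.265, 0.964, -0.0]
ft_force: [-0.1, -0.3, -0.4]
opening: 0.0141
grasp_force: 0.3
t: 9.38
position: [0.5137, 0.0316, 0.188]
tool_rot: [0.0, 0.265, 0.964, 0.0]
ft_force: [-0.8, 0.7, 0.4]
opening: 0.0143
grasp_force: 0.0
t 9.38 at [-65.5  37.5] 188.0 rotz first -0.2 then shift [-14.3   0.2  -0. ] shift now [-14.3   0.3  -0. ] f [-0.8  0.7  0.4] open 0.0143 j [-0.17  0.36  1.89 -0.    0.89 -1.2 ]
```

```bash
python3 -m jog '[{"rotation":[0,0,0],"delta_pos":[-5,0,0],"fingers":-0.67},{"rotation":[0,0,0],"delta_pos":[-5,0,0],"fingers":-0.67},{"rotation":[0,0,0],"delta_pos":[-3,0,0],"fingers":-0.67},{"rotation":[0,0,0],"delta_pos":[-1.5,0,0],"fingers":-0.67},{"rotation":[0,0,0],"delta_pos":[0,0,0],"fingers":-0.67}]'
python3 -m jog '[{"rotation":[0,0,0],"delta_pos":[10,0,0],"fingers":-0.67},{"rotation":[0,0,0],"delta_pos":[30,0,0],"fingers":-0.67},{"rotation":[0,0,0],"delta_pos":[40,0,-30],"fingers":-0.67},{"rotation":[0,0,0],"delta_pos":[40,0,-50],"fingers":-0.67},{"rotation":[0,0,-10],"delta_pos":[0,0,0],"fingers":-0.67},{"rotation":[0,0,-10],"delta_pos":[0,0,0],"fingers":-0.67},{"rotation":[0,0,-10],"delta_pos":[0,0,0],"fingers":-0.67},{"rotation":[0,0,-10],"delta_pos":[0,0,0],"fingers":-0.67},{"rotation":[0,0,-10],"delta_pos":[0,0,0],"fingers":-0.67},{"rotation":[0,0,-10.6],"delta_pos":[0,0,0],"fingers":-0.67}]'
python3 -c "
from h import *
go(-175,-104.4,188,31)
c=cam('top');tops(c)"
```

```text
t: 10.0
position: [0.5255, 0.0245, 0.1878]
tool_rot: [0.0, 0.265, 0.964, -0.0]
ft_force: [-0.9, 0.6, 0.4]
opening: 0.0144
grasp_force: 0.0
t: 11.25
position: [0.4225, 0.0857, 0.2666]
tool_rot: [0.0, -0.261, 0.965, -0.0]
ft_force: [0.2, -0.8, 1.1]
opening: 0.0138
grasp_force: 0.0
t 11.25 at [-157.4   90.5] 266.6 rotz first -0.1 then shift [ 115.5 -157.9   78.6] shift now [ 115.3 -158.1   78.6] f [ 0.2 -0.8  1.1] open 0.0138 j [-0.08  0.04  2.07 -0.    1.03 -2.18]
[-31.3  16.6] 5.6 [ 31.4 -16.3] 6.0 [-136.9  -81.2] 5.9 [28.5 18.4] 5.5 [-1.2  0.9] 5.7 [ -2.3 -33.2] 5.6 [-1.9 34.6] 5.7
```

```bash
python3 -m jog '[{"rotation":[0,0,0],"delta_pos":[28.9,-39.5,0],"fingers":-0.67},{"rotation":[0,0,0],"delta_pos":[28.9,-39.5,0],"fingers":-0.67},{"rotation":[0,0,0],"delta_pos":[28.9,-39.5,0],"fingers":-0.67},{"rotation":[0,0,0],"delta_pos":[28.9,-39.5,0],"fingers":-0.67},{"rotation":[0,0,0],"delta_pos":[0,0,0],"fingers":-0.67},{"rotation":[0,0,0],"delta_pos":[0,0,40],"fingers":-0.67},{"rotation":[0,0,0],"delta_pos":[0,0,32],"fingers":-0.67},{"rotation":[0,0,0],"delta_pos":[0,0,6.5],"fingers":-0.67},{"rotation":[0,0,0],"delta_pos":[0,0,0],"fingers":-0.67}]'
python3 -c "
from h import *
go(-53,-31.2,188,31)"
```

```text
t: 12.42
position: [0.4017, -0.1085, 0.1883]
tool_rot: [-0.0, -0.258, 0.966, 0.0]
ft_force: [0.0, 0.2, -0.6]
opening: 0.0138
grasp_force: 0.0
t 12.43 at [-175.8 -104. ] 188.3 rotz first -0.4 then shift [-142.7   -0.9    0.3] shift now [-142.7    0.2    0.3] f [ 0.   0.2 -0.6] open 0.0138 j [-0.55  0.18  2.13  0.    0.83 -2.64]
```

```bash
python3 -m jog '[{"rotation":[0,0,0],"delta_pos":[-8,0,0],"fingers":-0.67},{"rotation":[0,0,0],"delta_pos":[-6,0,0],"fingers":-0.67},{"rotation":[0,0,0],"delta_pos":[-6,0,0],"fingers":-0.67},{"rotation":[0,0,0],"delta_pos":[-8,0,0],"fingers":-0.67},{"rotation":[0,0,0],"delta_pos":[-9,0,0],"fingers":-0.67},{"rotation":[0,0,0],"delta_pos":[-9,0,0],"fingers":-0.67},{"rotation":[0,0,0],"delta_pos":[-9,0,0],"fingers":-0.67},{"rotation":[0,0,0],"delta_pos":[-9,0,0],"fingers":-0.67},{"rotation":[0,0,0],"delta_pos":[-9,0,0],"fingers":-0.67},{"rotation":[0,0,0],"delta_pos":[-9,0,0],"fingers":-0.67}]'
python3 -m jog '[{"rotation":[0,0,0],"delta_pos":[-9,0,0],"fingers":-0.67},{"rotation":[0,0,0],"delta_pos":[-9,0,0],"fingers":-0.67},{"rotation":[0,0,0],"delta_pos":[-9,0,0],"fingers":-0.67},{"rotation":[0,0,0],"delta_pos":[-9,0,0],"fingers":-0.67},{"rotation":[0,0,0],"delta_pos":[-8,0,0],"fingers":-0.67},{"rotation":[0,0,0],"delta_pos":[0,0,0],"fingers":-0.67}]'
python3 -c "
from h import *
go(-53,-31.2,188,31)"
```

```text
t: 13.68
position: [0.4732, -0.068, 0.1881]
tool_rot: [-0.0, -0.258, 0.966, 0.0]
ft_force: [-1.2, -1.7, 1.0]
opening: 0.014
grasp_force: 0.6
t: 14.42
position: [0.5114, -0.0461, 0.1882]
tool_rot: [0.0, -0.258, 0.966, -0.0]
ft_force: [-0.5, 0.7, -0.4]
opening: 0.0141
grasp_force: 0.0
t 14.43 at [-66.8 -40.3] 188.2 rotz first -0.4 then shift [-16.5   0.7   0.2] shift now [-16.5   0.8   0.2] f [-0.5  0.7 -0.4] open 0.0141 j [-0.32  0.36  1.89  0.    0.89 -2.41]
```

```bash
python3 -m jog '[{"rotation":[0,0,0],"delta_pos":[-6,0.5,0],"fingers":-0.67},{"rotation":[0,0,0],"delta_pos":[-5,0,0],"fingers":-0.67},{"rotation":[0,0,0],"delta_pos":[-4,0,0],"fingers":-0.67},{"rotation":[0,0,0],"delta_pos":[-2,0,0],"fingers":-0.67},{"rotation":[0,0,0],"delta_pos":[0,0,0],"fingers":-0.67}]'
python3 -m jog '[{"rotation":[0,0,0],"delta_pos":[10,0,0],"fingers":-0.67},{"rotation":[0,0,0],"delta_pos":[30,0,0],"fingers":-1},{"rotation":[0,0,0],"delta_pos":[40,0,-30],"fingers":-1},{"rotation":[0,0,0],"delta_pos":[20,40,-45],"fingers":-1},{"rotation":[0,0,10],"delta_pos":[0,50,-30],"fingers":-1},{"rotation":[0,0,10],"delta_pos":[0,50,0],"fingers":-1},{"rotation":[0,0,10],"delta_pos":[0,45,0],"fingers":-1},{"rotation":[0,0,10],"delta_pos":[0,0,0],"fingers":-1},{"rotation":[0,0,10],"delta_pos":[0,0,0],"fingers":-1},{"rotation":[0,0,10],"delta_pos":[0,0,0],"fingers":-1}]'
python3 -c "
from h import *
go(-30,220,290,216)
c=cam('top');tops(c); save(c,'top6',(270,170,420,285),5.2)"
```

```text
t: 15.05
position: [0.5254, -0.0374, 0.1881]
tool_rot: [-0.0, -0.258, 0.966, 0.0]
ft_force: [-0.7, -0.4, -1.0]
opening: 0.0142
grasp_force: 0.1
t: 16.3
position: [0.3702, 0.0774, 0.2925]
tool_rot: [0.0, 0.254, 0.967, 0.0]
ft_force: [-0.5, -0.6, -1.6]
opening: 0.0003
grasp_force: 0.0
t 16.3 at [-209.5   81.5] 292.5 rotz first 115.2 then shift [226.6  -6.5   2.5] shift now [-90.6 207.8   2.6] f [-0.5 -0.6 -1.6] open 0.0003 j [-0.11 -0.14  2.18 -0.    1.1  -1.17]
[28.9 18.4] 5.5 [-31.4 -17.8] 6.0 [-1.2  0.9] 5.7 [-31.7  17.5] 5.7 [-2.3 34.6] 5.6 [ -1.  -32.4] 5.7 [ 31.4 -16.3] 6.2
```

View pics/top6.png

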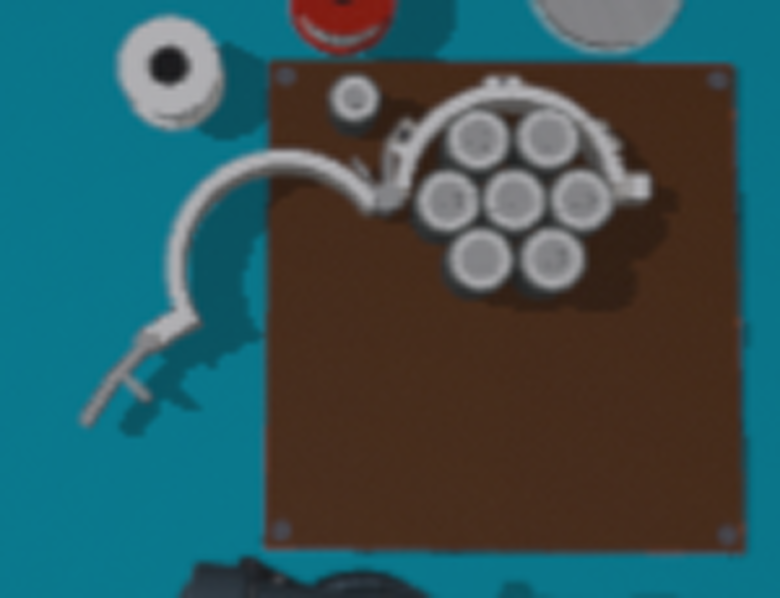

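The honeycomb is complete and all cells are upright. The ear is at px (168,330), with the lever from (148,343) to its tip at (85,422). Next I'll measure the ear and lever.

```bash
python3 - <<'E'
from h import *
c=cam('top')
P={}
for n,u,v,z in[('earmid',168,330,.046),('pivot',148,343,.04),('tip',85,422,.039),('hinge',385,195,.05),('spare',169,66,.045)]:
    P[n]=fix(F,onz(c,270+u/5.2,170+v/5.2,z)); print(n,P[n].round(1))
h=np.array([0,63]);
for n,q in(('earmid',(-6,-70)),('pivot',(-6,-80))):
    v=P[n]-h; v0=np.array(q)-h; th=np.arctan2(v0[1],v0[0])-np.arctan2(v[1],v[0]); print(n,'r',np.linalg.norm(v).round(1),np.linalg.norm(v0).round(1),'theta',th%(2*np.pi))
def ear(th,off,rad=0):
    # TCP place at face centre + off along outward normal, rad shift along radius
    R=np.array([[np.cos(th),np.sin(th)],[-np.sin(th),np.cos(th)]])
    return h+R@(np.array([-12-off,-70-63+rad]))
for th in(2.5,2.4,2.3): print(th,ear(th,0),ear(th,11),ear(th,35),'normal',180-np.degrees(th))
d=P['tip']-P['pivot'];print('lever dir',np.degrees(np.arctan2(d[1],d[0])))
E
```

```text
earmid [-67.7 173.1]
pivot [-74.1 183.7]
tip [-114.6  215.2]
hinge [ 1.9 63. ]
spare [ 69.4 175.1]
earmid r 129.2 133.1 theta 2.5450275148853034
pivot r 141.6 143.1 theta 2.548822376157484
2.5 [-69.98307178 176.7337666 ] [-61.17049201 183.31696018] [-41.94304524 197.68029164] normal 36.76055121729419
2.4 [-80.98787843 169.17892233] [-72.87654756 176.60901732] [-55.17909838 192.82013365] normal 42.49012916860244
2.3 [-91.18348096 160.56317338] [-83.85444473 168.76593071] [-67.86382022 186.6628558 ] normal 48.21970711991068
lever dir 142.0998315096659
```

```bash
python3 -c "
from h import *
go(-32,202,290,214.5)"
```

```text
t 16.4 at [-209.4   81.4] 292.5 rotz first 116.9 then shift [214.5   1.1   2.5] shift now [-98.2 190.7   2.5] f [ 0.3  0.6 -0.1] open 0.0004 j [-0.11 -0.14  2.18 -0.    1.1  -1.17]
```

```bash
python3 -m jog '[{"rotation":[0,0,0],"delta_pos":[-24.5,47.7,0],"fingers":-1},{"rotation":[0,0,0],"delta_pos":[-24.5,47.7,0],"fingers":-1},{"rotation":[0,0,0],"delta_pos":[-24.5,47.7,0],"fingers":-1},{"rotation":[0,0,0],"delta_pos":[-24.5,47.7,0],"fingers":-1},{"rotation":[0,0,10.6],"delta_pos":[0,0,0],"fingers":-1},{"rotation":[0,0,10.6],"delta_pos":[0,0,0],"fingers":-1},{"rotation":[0,0,10.6],"delta_pos":[0,0,0],"fingers":-1},{"rotation":[0,0,10.6],"delta_pos":[0,0,0],"fingers":-1},{"rotation":[0,0,10.6],"delta_pos":[0,0,0],"fingers":-1},{"rotation":[0,0,10.6],"delta_pos":[0,0,0],"fingers":-1}]'
python3 -m jog '[{"rotation":[0,0,10.6],"delta_pos":[0,0,0],"fingers":-1},{"rotation":[0,0,10.6],"delta_pos":[0,0,0],"fingers":-1},{"rotation":[0,0,10.6],"delta_pos":[0,0,0],"fingers":-1},{"rotation":[0,0,10.6],"delta_pos":[0,0,0],"fingers":-1},{"rotation":[0,0,10.6],"delta_pos":[0,0,0],"fingers":-1},{"rotation":[0,0,0],"delta_pos":[0,0,0],"fingers":-1}]'
python3 -c "
from h import *
go(-32,202,197,214.5)"
```

```text
t: 17.65
position: [0.5491, 0.1958, 0.2923]
tool_rot: [-0.0, 0.725, 0.689, -0.0]
ft_force: [-0.5, -0.2, 0.2]
opening: -0.0001
grasp_force: 0.0
t: 18.4
position: [0.5492, 0.1958, 0.2924]
tool_rot: [-0.0, 0.955, 0.296, -0.0]
ft_force: [0.3, -0.2, -0.4]
opening: -0.0003
grasp_force: 0.0
t 18.4 at [-32.  202.2] 292.4 rotz first 0.7 then shift [-0.1  0.1 95.4] shift now [-0.1  0.1 95.4] f [ 0.3 -0.2 -0.4] open -0.0003 j [0.14 0.32 1.68 0.   1.14 1.11]
```

```bash
python3 -m jog '[{"rotation":[0,0,0],"delta_pos":[0,-3,50],"fingers":-1},{"rotation":[0,0,0],"delta_pos":[0,0,40],"fingers":-1},{"rotation":[0,0,0],"delta_pos":[0,0,5],"fingers":-1},{"rotation":[0,0,0],"delta_pos":[-13,0,0],"fingers":-1},{"rotation":[0,0,0],"delta_pos":[-13,0,0],"fingers":-1},{"rotation":[0,0,-8],"delta_pos":[-19.1,-1.9,0],"fingers":-1},{"rotation":[0,0,-8],"delta_pos":[-19.1,-1.9,0],"fingers":-1},{"rotation":[0,0,0],"delta_pos":[0,0,0],"fingers":-1}]'
cat >> h.py <<'E'
def gate(th,off=11,rad=-3,z=197):
    h=np.array([0,63.]);R=np.array([[np.cos(th),np.sin(th)],[-np.sin(th),np.cos(th)]])
    p=h+R@np.array([-12-off,-133+rad]); go(p[0],p[1],z,-np.degrees(th))
E
python3 -c "
from h import *
gate(2.54-.2793)
c=cam('side');save(c,'side7',(150,100,450,325),2.6)"
```

```text
t: 19.4
position: [0.4931, 0.1629, 0.1988]
tool_rot: [0.0, 0.906, 0.424, 0.001]
ft_force: [-0.5, -0.7, -0.2]
opening: -0.0
grasp_force: 0.0
t 19.4 at [-87.7 168.5] 198.8 rotz first 0.4 then shift [-2.6 -1.2  1.8] shift now [-2.6 -1.3  1.8] f [-0.5 -0.7 -0.2] open -0.0 j [ 0.09  0.35  1.88 -0.    0.91  0.79]
```

View pics/side7.png

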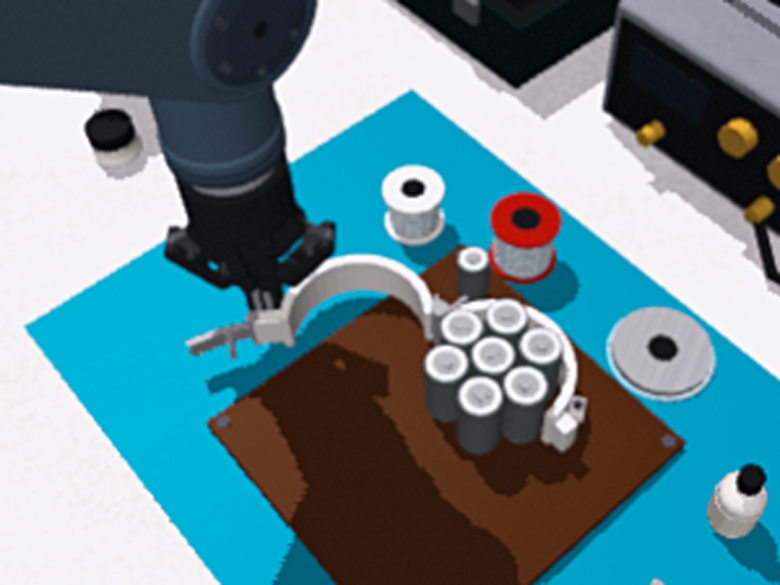

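The finger is on the ear's push face, at crop px (265,305), and the gate is swinging. The cells still stand as a honeycomb, so I'll continue the arc.

```bash
python3 -m jog '[{"rotation":[0,0,-8],"delta_pos":[-20,-2.6,0.5],"fingers":-1},{"rotation":[0,0,-8],"delta_pos":[-19.3,-2.2,0.5],"fingers":-1},{"rotation":[0,0,-8],"delta_pos":[-19.1,-1.9,0],"fingers":-1},{"rotation":[0,0,-8],"delta_pos":[-19.1,-1.9,0],"fingers":-1},{"rotation":[0,0,-8],"delta_pos":[-19.1,-1.9,0],"fingers":-1},{"rotation":[0,0,-8],"delta_pos":[-19.1,-1.9,0],"fingers":-1},{"rotation":[0,0,0],"delta_pos":[0,0,0],"fingers":-1}]'
python3 -c "
from h import *
gate(2.261-.8378)"
```

```text
t: 20.32
position: [0.4451, 0.0615, 0.1973]
tool_rot: [0.001, 0.656, 0.754, 0.001]
ft_force: [-0.1, -1.2, 0.7]
opening: 0.0
grasp_force: 0.0
t 20.32 at [-134.4   66.5] 197.3 rotz first 0.2 then shift [-0.2 -3.6  0.3] shift now [-0.2 -3.6  0.3] f [-0.1 -1.2  0.7] open 0.0 j [-0.13  0.22  2.05 -0.    0.87 -0.27]
```

```bash
python3 -m jog '[{"rotation":[0,0,-8],"delta_pos":[-19.1,-3.5,0],"fingers":-1},{"rotation":[0,0,-8],"delta_pos":[-19.1,-3,0],"fingers":-1},{"rotation":[0,0,-8],"delta_pos":[-19.1,-3,0],"fingers":-1},{"rotation":[0,0,-8],"delta_pos":[-19.1,-2.3,0],"fingers":-1},{"rotation":[0,0,-8],"delta_pos":[-19.1,-2.3,0],"fingers":-1},{"rotation":[0,0,-8],"delta_pos":[-19.1,-2.3,0],"fingers":-1},{"rotation":[0,0,0],"delta_pos":[0,0,0],"fingers":-1}]'
python3 -c "
from h import *
gate(1.423-.8378)
c=cam('side');save(c,'side8',(180,130,480,355),2.6)"
```

```text
t: 21.2
position: [0.4839, -0.0432, 0.1971]
tool_rot: [0.001, 0.293, 0.956, 0.0]
ft_force: [0.3, 0.9, 0.4]
opening: -0.0001
grasp_force: 0.0
t 21.2 at [-94.3 -37.7] 197.1 rotz first 0.1 then shift [0.  0.  0.1] shift now [0.  0.  0.1] f [0.3 0.9 0.4] open -0.0001 j [-0.33  0.29  1.96  0.    0.89 -1.31]
```

View pics/side8.png

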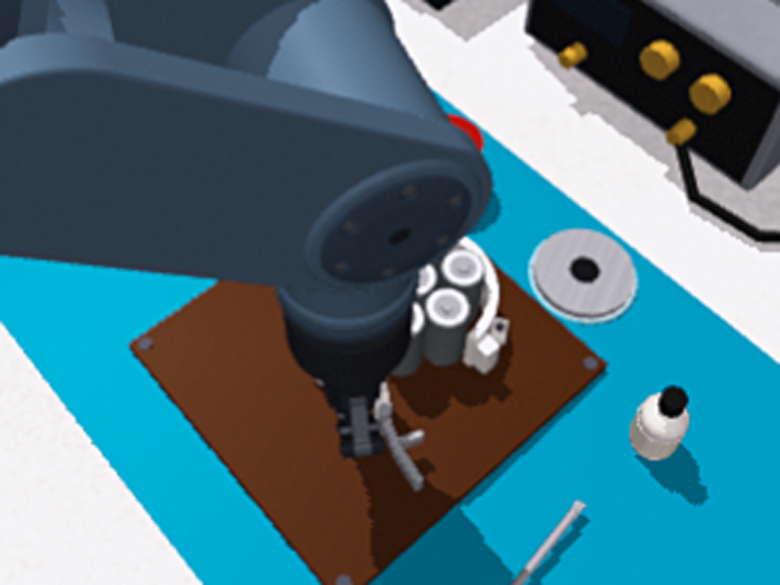

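The finger, ear and lever, around crop px (375,425), are moving together, and the cells are upright. I'll slow down for closing.

```bash
python3 -m jog '[{"rotation":[0,0,-8],"delta_pos":[-19.1,-2.3,0],"fingers":-1},{"rotation":[0,0,-8],"delta_pos":[-19.1,-2.3,0],"fingers":-1},{"rotation":[0,0,-4],"delta_pos":[-9.6,-1.4,0],"fingers":-1},{"rotation":[0,0,-4],"delta_pos":[-9.6,-1.4,0],"fingers":-1},{"rotation":[0,0,-3],"delta_pos":[-7.1,-1.1,0],"fingers":-1},{"rotation":[0,0,-2],"delta_pos":[-4.8,-0.7,0],"fingers":-1},{"rotation":[0,0,0],"delta_pos":[0,0,0],"fingers":-1}]'
python3 -c "
from h import *
gate(0)"
```

```text
t: 22.12
position: [0.5426, -0.0767, 0.1965]
tool_rot: [-0.0, 0.042, 0.999, 0.0]
ft_force: [-0.5, -0.4, -0.5]
opening: 0.0002
grasp_force: 0.0
t 22.12 at [-35.2 -70.5] 196.5 rotz first -4.2 then shift [-12.2  -2.5  -0.5] shift now [-12.4  -1.7  -0.5] f [-0.5 -0.4 -0.5] open 0.0002 j [-0.36  0.4   1.8   0.    0.93 -1.84]
```

```bash
python3 -m jog '[{"rotation":[0,0,-2],"delta_pos":[-4.8,-1,0],"fingers":-1},{"rotation":[0,0,-2],"delta_pos":[-4.8,-0.7,0],"fingers":-1},{"rotation":[0,0,-0.5],"delta_pos":[-2,0,0],"fingers":-1},{"rotation":[0,0,0],"delta_pos":[-1,0,0],"fingers":-1},{"rotation":[0,0,0],"delta_pos":[0,0,0],"fingers":-1}]'
python3 -c "
from h import *
gate(0)"
```

```text
t: 22.75
position: [0.555, -0.0798, 0.1965]
tool_rot: [-0.0, 0.003, 1.0, -0.0]
ft_force: [-1.8, -0.9, 0.4]
opening: 0.0002
grasp_force: 0.8
t 22.75 at [-22.8 -73.4] 196.5 rotz first 0.4 then shift [ 0.2  0.4 -0.5] shift now [ 0.2  0.4 -0.5] f [-1.8 -0.9  0.4] open 0.0002 j [-0.35  0.43  1.77 -0.    0.95 -1.92]
```

```bash
for i in 1 2 3; do python3 -m jog '[{"rotation":[0,0,0],"delta_pos":[-1.5,0,0],"fingers":-1},{"rotation":[0,0,0],"delta_pos":[0,0,0],"fingers":-1}]' | egrep 'position|force'; done
```

```text
position: [0.5565, -0.0798, 0.1965]
ft_force: [-4.0, -2.6, 1.9]
grasp_force: 0.9
position: [0.5571, -0.0798, 0.1965]
ft_force: [-9.9, -3.3, 8.2]
grasp_force: 3.9
position: [0.5577, -0.0799, 0.1964]
ft_force: [-16.0, -4.1, 12.5]
grasp_force: 6.8
```

```bash
python3 -m jog '[{"rotation":[0,0,0],"delta_pos":[-1.5,0,0],"fingers":-1},{"rotation":[0,0,0],"delta_pos":[-1,0,0],"fingers":-1},{"rotation":[0,0,0],"delta_pos":[0,0,0],"fingers":-1}]' | egrep 'position|force'
python3 -m jog '[{"rotation":[0,0,0],"delta_pos":[8,0,0],"fingers":-1},{"rotation":[0,0,0],"delta_pos":[30,0,0],"fingers":-1},{"rotation":[0,0,0],"delta_pos":[40,-20,-30],"fingers":-1},{"rotation":[0,0,0],"delta_pos":[40,-40,-50],"fingers":-1},{"rotation":[0,0,0],"delta_pos":[40,-30,0],"fingers":-1},{"rotation":[0,0,0],"delta_pos":[0,0,0],"fingers":-1}]'
python3 -c "
from h import *
c=cam('top');tops(c);save(c,'top9',(340,170,430,240),8)
go(-30,-115,197,0)"
```

```text
position: [0.5587, -0.0799, 0.1963]
ft_force: [-25.7, -4.8, 21.6]
grasp_force: 11.6
t: 24.62
position: [0.4093, -0.1635, 0.2686]
tool_rot: [0.001, 0.004, 1.0, -0.001]
ft_force: [0.3, 0.3, 0.6]
opening: -0.0003
grasp_force: 0.0
[-1.9 34.1] 5.8 [-27.6 -17.9] 5.7 [-29.5  16.2] 5.6 [29.3 18.4] 5.6 [-0.3 -0. ] 5.8 [ 29.6 -15.5] 5.6 [  0.8 -32.9] 5.6 
t 24.68 at [-166.6 -158.2] 268.4 rotz first 0.2 then shift [-136.6   43.2   71.4] shift now [-136.6   42.7   71.7] f [ 0.1 -1.1  0. ] open 0.0 j [-0.65  0.06  2.05  0.    1.03 -2.21]
```

View pics/top9.png

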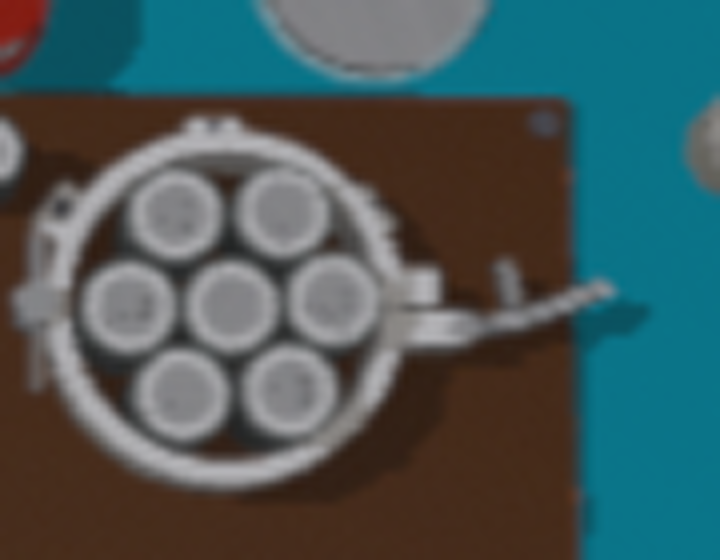

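The gate looks shut (ring round, ear against the fixed ear at crop px (430,320)), and the seven cells are upright in a honeycomb. The lever points out from (465,325) to its tip at (610,288), about 1.3 rad. Next I'll go behind the lever and fold it in with the corner of the finger block.

```bash
python3 -m jog '[{"rotation":[0,0,0],"delta_pos":[-42,8,0],"fingers":-1},{"rotation":[0,0,0],"delta_pos":[-42,8,0],"fingers":-1},{"rotation":[0,0,0],"delta_pos":[-42,8,0],"fingers":-1},{"rotation":[0,0,0],"delta_pos":[0,0,40],"fingers":-1},{"rotation":[0,0,0],"delta_pos":[0,0,33],"fingers":-1},{"rotation":[0,0,0],"delta_pos":[0,0,2],"fingers":-1},{"rotation":[0,0,0],"delta_pos":[0,0,0],"fingers":-1}]'
python3 -c "
from h import *
go(-10.2,-134,194,0)"
```

```text
t: 25.55
position: [0.5374, -0.1383, 0.1934]
tool_rot: [0.0, 0.002, 1.0, -0.0]
ft_force: [0.4, 0.2, -0.1]
opening: -0.0003
grasp_force: 0.0
t 25.55 at [ -39.6 -132. ] 193.4 rotz first 0.5 then shift [-29.4  -2.   -0.6] shift now [-29.4  -2.2  -0.6] f [ 0.4  0.2 -0.1] open -0.0003 j [-0.47  0.42  1.79  0.    0.93 -2.03]
```

```bash
python3 -m jog '[{"rotation":[0,0,0],"delta_pos":[-15,-1,0],"fingers":-1},{"rotation":[0,0,0],"delta_pos":[-14.4,-1,0],"fingers":-1},{"rotation":[0,0,0],"delta_pos":[-10.6,3.4,0],"fingers":-1},{"rotation":[0,0,0],"delta_pos":[-6,4,0],"fingers":-1},{"rotation":[0,0,0],"delta_pos":[-5.3,4.1,0],"fingers":-1},{"rotation":[0,0,0],"delta_pos":[-4.5,5.5,0],"fingers":-1},{"rotation":[0,0,0],"delta_pos":[-3.4,6,0],"fingers":-1},{"rotation":[0,0,0],"delta_pos":[-2.3,6.6,0],"fingers":-1},{"rotation":[0,0,0],"delta_pos":[0,0,0],"fingers":-1}]'
python3 -c "
from h import *
go(23,-97.5,194,0)"
```

```text
t: 26.68
position: [0.5983, -0.1106, 0.1927]
tool_rot: [-0.0, 0.002, 1.0, 0.0]
ft_force: [0.3, -0.2, -1.1]
opening: 0.0
grasp_force: 0.0
t 26.68 at [  20.8 -103.6] 192.7 rotz first 0.5 then shift [-2.2  6.1 -1.3] shift now [-2.2  6.1 -1.3] f [ 0.3 -0.2 -1.1] open 0.0 j [-0.38  0.52  1.64  0.    0.98 -1.94]
```

```bash
python3 -m jog '[{"rotation":[0,0,0],"delta_pos":[-1,4,0],"fingers":-1},{"rotation":[0,0,0],"delta_pos":[-1,3,0],"fingers":-1},{"rotation":[0,0,0],"delta_pos":[0,0,0],"fingers":-1}]'| egrep 'position|ft_force'
for i in 1 2 3 ; do python3 -m jog '[{"rotation":[0,0,0],"delta_pos":[0,1.5,0],"fingers":-1},{"rotation":[0,0,0],"delta_pos":[0,0,0],"fingers":-1}]' | egrep 'position|ft_force'; done
```

```text
position: [0.6002, -0.1041, 0.1928]
ft_force: [-0.6, 0.4, -0.0]
position: [0.6003, -0.1029, 0.1928]
ft_force: [-0.1, -1.6, -0.9]
position: [0.6005, -0.1023, 0.1929]
ft_force: [0.3, -6.5, -2.4]
position: [0.6005, -0.1018, 0.193]
ft_force: [0.7, -10.9, -3.3]
```

```bash
python3 -m jog '[{"rotation":[0,0,0],"delta_pos":[0,1.5,0],"fingers":-1},{"rotation":[0,0,0],"delta_pos":[0,1,0],"fingers":-1},{"rotation":[0,0,0],"delta_pos":[0,0,0],"fingers":-1}]'| egrep 'position|ft_force'
python3 -m jog '[{"rotation":[0,0,0],"delta_pos":[0,-8,0],"fingers":-1},{"rotation":[0,0,0],"delta_pos":[0,-20,-10],"fingers":-1},{"rotation":[0,0,0],"delta_pos":[40,0,-50],"fingers":-1},{"rotation":[0,0,0],"delta_pos":[50,0,-40],"fingers":-1},{"rotation":[0,0,0],"delta_pos":[50,0,0],"fingers":-1},{"rotation":[0,0,0],"delta_pos":[50,0,0],"fingers":-1},{"rotation":[0,0,0],"delta_pos":[0,0,0],"fingers":-1}]'
python3 -c "
from h import *
c=cam('top');tops(c);save(c,'top10',(300,160,450,272),5.3)"
```

```text
position: [0.6005, -0.1009, 0.1932]
ft_force: [-0.6, -18.4, -4.4]
t: 29.05
position: [0.4096, -0.124, 0.2907]
tool_rot: [-0.001, 0.003, 1.0, 0.0]
ft_force: [0.5, -0.3, 1.0]
opening: -0.0003
grasp_force: 0.0
[-1.5 33.7] 5.7 [  1.2 -32.4] 5.6 [-1.2  0.4] 5.7 [-28.  -17.8] 5.6 [-27.4  16.6] 6.4 [ 31.4 -16.8] 6.0 [28.9 18.8] 5.5
```

View pics/top10.png

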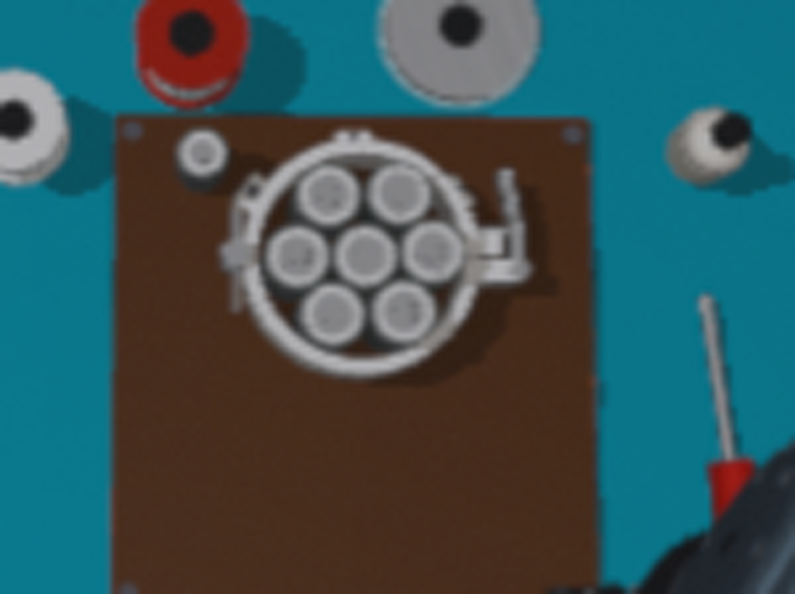

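The lever at px (517,270)–(505,172) is folded along the fixed half against its stop. The ring is closed, the seven cells are upright in a honeycomb, and the small cell and the other bench items are undisturbed. The robot is clear, so I'm handing in.

```bash
python3 -c "
from plant import r
print(r.hand_in())"
```

```text
the job is handed in; nothing more can be done
None
```

I handed the job in at about 29 s: all seven cells stand upright as a honeycomb, the gate is shut to its stop and the latch lever is folded in; hand-in returned no verdict.

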